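Log a desiccator out by its barcode and crack its stuck lid open

ROBOT

A 6-joint arm with a two-finger parallel gripper is mounted at the origin on a cart in front of the work surface, level with it; the furniture and walls round the work are solid. World frame = base frame: x ahead of the robot, y to its left, z up, the work surface at z = 0. Lengths are in m, angles in rad, forces in N, time in s.
With the tool pointing down it reaches from about 0.25 to 0.725 m from the base axis. Payload 9.7 kg.
Tool frame: the origin (TCP) lies midway between the tips of the shut fingers; the grasp point (between the pads) lies 19 mm behind it; y points along the fingers, z is the direction in which the jaws open and shut, and the axes are right-handed (so a half turn about y gives the same grasp; the last joint's range is limited). The gripper opens to 85 mm and grips with 20 to 120 N. Pads are 22 mm wide; open, the fingers measure 114 mm over their backs; the gripper's body (76 mm by 85 mm) begins 54 mm behind the grasp point. The pads swing forward as they close: fully open they stand 13 mm farther back than shut.
Start: joints at [1.298, 0.087, 0.176, 1.66, 0, 1.571], TCP at [0.148, 0.53, 0.231] pointing down, gripper open.
Joint ranges: [-3.13, 3.13], [-0.85, 1.81], [-1.15, 1.24], [-2.2, 2.28], [-1.44, 1.52], [-3.14, 3.14]. Speed limits (rad/s): [2.22, 2.22, 2.57, 3.14, 3.14, 3.14].

INTERFACE

Orientations are given as a unit quaternion [x, y, z, w].
In Python, from plant import robot gives the robot as it stands.
- The arm moves only by the shell command python3 -m crank 'ROWS' [OPENING] [FORCE]. ROWS is text: rows parted by semicolons, each of 6 numbers parted by spaces: the shift along the world's x, y, z in mm, then the turn, a rotation vector about the world's x, y, z in rad. A call has 1 to 20 rows; each row shifts and turns the commanded pose from where the row before left it; what a row does not reach is not made up. A row lasts 1/12 s, in which the tool goes at most 41.7 mm and 7.16 degrees, less where a joint would pass 70% of its speed; a pose out of reach is approached as far as the arm can. A call with a gripper value outside its range is refused whole. OPENING is the closure, from 0 (fully open) to 1 (shut), set as the call begins (- or left out, the last holds). The fingers move at their own pace and stop on an object; FORCE is the grip in N (left out, the last holds). Time passes only in rows, so rows that do not move let the fingers close. It gives the time, the measured TCP pose, the force and the opening at its end, in the units of the state.
- robot.state(): the state, without advancing time (a new reading comes with each control period).
- robot.capture(name): name is "scene" or "top" or "wrist"; returns a dict with "frame" (400x640x3 uint8, blue, green, red), "depth" (400x640 float32, m along the optical axis (not along the pixel's ray), 0 where there is no reading), "intrinsics" (3x3 intrinsics, pixels), "R" (3x3) and "t" (3): a world point X has camera coordinates R X + t. Camera axes: x right, y down, z forward; pixel columns grow to the right and rows downward; lengths in m; the calibration is good to about 2 mm. A picture is of the moment at which its call begins.
- robot.hand_in(): hands the job in, once; it reports no verdict.
The state is a dict: "time_s": time; "q": joint angles; "joint_vel": joint speeds; "joint_torque": joint torques, N m; "tool_pos": TCP position; "tool_rot": TCP orientation; "force": force on the tool from outside, world axes, zero at the start; "wrist_torque": the same for the moment, N m; "gripper_width": finger opening in m.
Only numpy, scipy, OpenCV 4.12 (cv2) and the standard library are available. Lean on these libraries where they do the work, as an engineer would, in place of code of your own. Each camera call takes 0.05 s, during which the arm holds its last target.

TASK

Log the desiccator out before it is opened: take the barcode scanner from its charging cradle, hold it level in front of the desiccator with its window square to the barcode label, a hand's breadth (50 to 100 mm) away and aimed at the label's middle, keep it still there for two seconds so that it reads, and lay it back in the cradle as it lay. Then grip the desiccator's lid by its black knob, pull straight up until the sticking O-ring lets go, and hold the lid level and only just open, about a thumb's width (20 mm) above its seat, centred over the base and touching it nowhere, so that air creeps in without stirring up the dried powders; do not whip it up high. The job finishes with the lid still held so in the gripper, and with the other things on the bench left where they were.

Things in the scene. Friction and masses are not known exactly. Their poses are not given: they have to be found in the camera images.
- scanner: cordless bar-shaped barcode scanner, 150 mm long (its x), 38 mm wide (y), 28 mm high (z), 160 g, light grey with a dark head and an orange key on top. Origin: centre of its underside. +x points out of the window along the beam, z up. It reads by itself, no key is pressed. Grip it from above across its 38 mm width at mid-length, where the cradle leaves its sides open
- window (a point): centre of the scanner's dark red window, in the middle of the front end: 75 mm along x and 14 mm above the scanner's origin; axes as the scanner's, x is the beam
- cradle: dark charging cradle, fixed: base plate 178x66x9 mm and two saddles (30 mm long, centred 56 mm before and behind the middle, 60 mm wide), floors 30 mm above the bench, side cheeks up to 44 mm, 46.5 mm apart inside. Origin: centre of its underside, x along it. At the start the scanner lies in it, origin 30 mm above the cradle's, x along the cradle's; between the saddles is only the 9 mm plate
- desiccator: round glass desiccator base that stands immovable on the bench, with orange gel, a white perforated plate and vials inside; 160 mm diameter, flange 184 mm diameter with its top 100 mm above the bench. Origin: centre of its underside. Its -x side carries the label; a small white vent cock sticks out of its +x side to 134 mm from the axis, at 70 mm height
- label (a point): centre of the barcode label (about 60 mm wide, 38 mm high, black bars on white, wrapped round the glass) on the desiccator's -x side, 80 mm from its axis and 60 mm above the bench; axes as the desiccator's, so that the label faces along -x
- lid: clear domed lid, 176 mm diameter, 320 g (varies by a fifth or so), shut on the base at the start. Origin: centre of its lower rim, which then lies on the seat; z up. A black upright cylindrical knob of 33 mm diameter stands on its middle, from 49 to 89 mm above the origin, for a grip from above
- knob (a point): centre of the lid's knob at a good height to grip, on its axis 72 mm above the lid's origin (17 mm below the knob's top)
- seat (a point): centre of the flange's flat top, where the lid's rim sits when shut, 100 mm above the bench; the lid origin's height above this is the opening. The lid's inner lip sits under a greased O-ring: the pull rises to about 11 to 18 N (weight included), then within 3 to 5 mm of lift the ring lets go suddenly and only the weight is left. Let down again, the lip stops on the ring some 8 mm above the seat
- flask_amber_1: bystander: 50 ml conical flask with amber broth, 52 mm wide, 85 mm high, origin under its centre; leave it alone
- flask_amber_4: bystander: another such amber flask, on the right; leave it alone
- marker: bystander: black and white marker pen, 12x132x12 mm, lying on the bench; leave it alone
- retriever: bystander: thin white stir-bar retriever rod, 9x259x9 mm, lying on the bench at the front left; leave it alone
- tweezers: bystander: steel tweezers, 15x131x8 mm, lying on the bench near its front edge; leave them alone
Not all that is in view belongs to the job. There is more than one size of the scanner; the job needs the largest.

How it is judged:
On the way, in this order (a step that is already met when the one before it is completed fails the run):
1. the held scanner is aimed squarely at the barcode label, 35 to 125 mm from it, and kept still for a second (contact force between the fingers and scanner above 0.5 N and x of label in the frame of window between 0.035 and 0.125 m and y of label in the frame of window between -0.018 and 0.018 m and z of label in the frame of window between -0.013 and 0.013 m and angle between the x axis of scanner and the x axis of desiccator, either way round below 0.26 rad and linear speed of scanner below 0.03 m/s), for 1 s.
2. the scanner lies back in its cradle, let go and at rest (x of scanner in the frame of cradle between -0.015 and 0.015 m and y of scanner in the frame of cradle between -0.008 and 0.008 m and z of scanner in the frame of cradle between 0.024 and 0.036 m and angle between scanner's own z axis and vertical below 0.1 rad and angle between the x axis of scanner and the x axis of cradle, either way round below 0.12 rad and contact force between the fingers and scanner below 0.05 N and linear speed of scanner below 0.02 m/s and x of window in the frame of cradle above 0.05 m), for 0.2 s.
3. the gripped lid has broken free of the O-ring (z of lid in the frame of seat above 0.006 m and contact force between the fingers and lid above 1 N and distance between the grasp point and knob below 0.035 m).
At the end, for the whole second after the job is handed in: The gripper still holds the lid by its knob, at rest, 12 to 30 mm above its seat, within 12 mm of centred and 7 degrees of level, touching nothing of the base; the scanner lies in its cradle as at first (15 mm along, 8 mm across) (z of lid in the frame of seat between 0.012 and 0.03 m and angle between lid's own z axis and vertical below 0.12 rad and horizontal distance between lid and seat below 0.012 m and contact force between the fingers and lid above 1 N and contact force between lid and desiccator below 0.2 N and linear speed of lid below 0.02 m/s and x of scanner in the frame of cradle between -0.015 and 0.015 m and y of scanner in the frame of cradle between -0.008 and 0.008 m and z of scanner in the frame of cradle between 0.024 and 0.036 m and angle between scanner's own z axis and vertical below 0.1 rad and contact force between the fingers and scanner below 0.05 N and x of window in the frame of cradle above 0.05 m and distance between the grasp point and knob below 0.035 m); the arm keeps its last pose, push and grip.
It fails at once if the lid is whipped more than 55 mm above its seat or tipped beyond 17 degrees (z of lid in the frame of seat above 0.055 m or angle between lid's own z axis and vertical above 0.3 rad).
It fails at once if another thing on the bench is shoved more than 30 mm (distance of any of flask_amber_1, flask_amber_4, marker, retriever, tweezers from where it was at the start of the episode above 0.03 m).
It also fails if it takes over 58 s, if anything falls off the work surface, if the arm or the gripper's body presses on something with over 40 N, if the wrist force passes 120 N, or if a joint passes its speed limit or range.

## Working session

There is one attempt and no reset: what is moved stays moved. The work goes in short steps, Python scripts to look and compute and a shell command to move; the robot and the scene stay as the last step left them, time stands still between calls to the robot, and variables do not carry over. Pictures are saved under pics/ and viewed, and the job is handed in when it is done.

```bash
ls; mkdir -p pics; python3 - <<'E'
from plant import robot
import cv2,numpy as np
s=robot.state();print(s)
for n in("scene","top","wrist"):
    c=robot.capture(n);cv2.imwrite(f"pics/{n}0.png",c["frame"]);np.savez(f"{n}0.npz",**c)
    print(n,c["intrinsics"],c["R"],c["t"])
E
```

```text
pics
{'time_s': 0.0, 'q': array([1.29795626e+00, 8.74794788e-02, 1.75133785e-01, 1.65980721e+00,
       6.55674069e-06, 1.57076258e+00]), 'joint_vel': array([-0.00102161,  0.00042246, -0.00039366,  0.00118489,  0.00122315,
       -0.00014613]), 'joint_torque': array([ 2.57096413e-03, -5.20392823e+01,  4.64797354e+01,  1.64259440e-02,
        1.14539894e-04, -1.57554030e-05]), 'tool_pos': array([0.14814306, 0.52943312, 0.23057223]), 'tool_rot': array([ 0.70101351, -0.09622029,  0.09608523, -0.70006381]), 'force': array([-0.72817865,  0.51971154,  0.65528979]), 'wrist_torque': array([-0.03164462, -0.00580126, -0.02910193]), 'gripper_width': 0.08537792360996718}
scene [[454.91187498   0.         317.09350773]
 [  0.         454.91187498 200.62984719]
 [  0.           0.           1.        ]] [[ 0.87489357 -0.48420551 -0.0103085 ]
 [-0.26764348 -0.46563697 -0.84353375]
 [ 0.40364367  0.74076125 -0.53697724]] [-0.44517999  0.24046678  1.26349785]
top [[414.0979308    0.         318.96074885]
 [  0.         414.0979308  199.12567016]
 [  0.           0.           1.        ]] [[-0.01299121 -0.99976721 -0.01722671]
 [-0.98642048  0.01563489 -0.16349367]
 [ 0.16372495  0.0148688  -0.98639397]] [-0.00369489  0.52510182  1.34233998]
wrist [[354.6137499    0.         318.77951539]
 [  0.         354.6137499  201.25947843]
 [  0.           0.           1.        ]] [[ 0.27034981  0.96275965 -0.0022003 ]
 [ 0.91352967 -0.25580286  0.31627273]
 [ 0.30393177 -0.08751431 -0.94866576]] [-0.54903198 -0.04119337  0.38111809]
```

View pics/scene0.png

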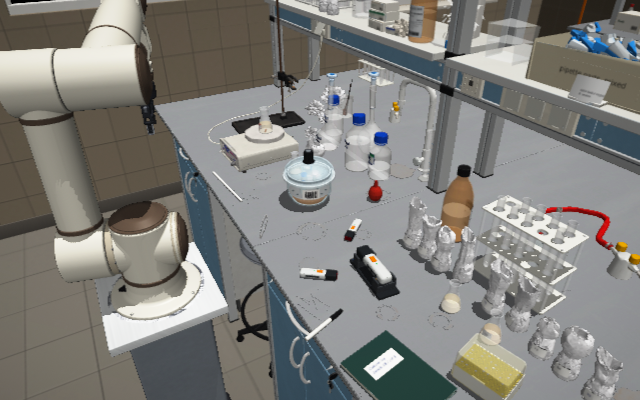

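View pics/top0.png

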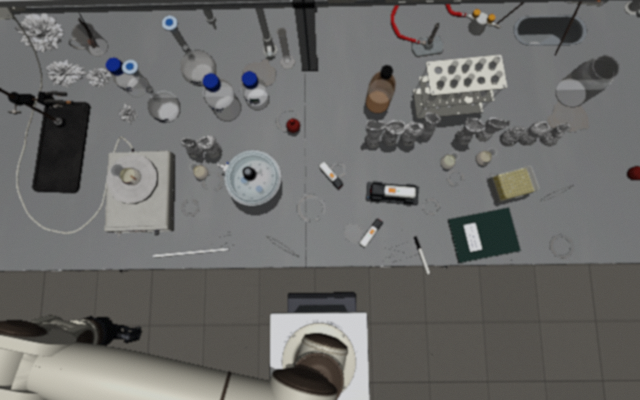

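View pics/wrist0.png

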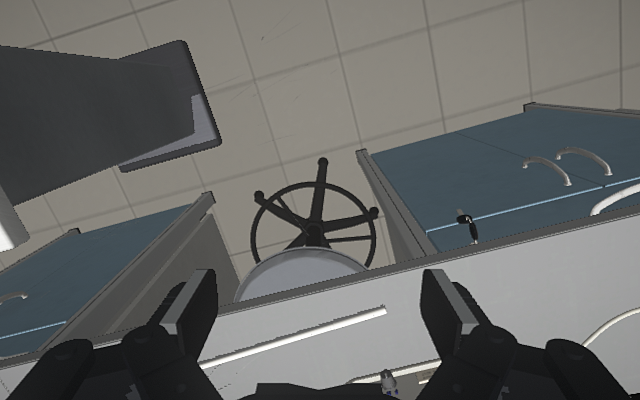

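The scene and top views show three scanner-like bars. In the top view they are A in the dark cradle at (393,193), B loose at (331,175) and C loose at (371,233). The description fits A: the largest, lying in the cradle. The desiccator is at top (252,178), knob at (249,173). I'll check both in close crops.

```bash
python3 - <<'E'
import cv2,numpy as np
a=cv2.imread("pics/top0.png");b=cv2.imread("pics/scene0.png")
A=cv2.resize(a[140:260,210:440],(800,417),interpolation=cv2.INTER_CUBIC)
cv2.imwrite("pics/c1.png",A)
B=cv2.resize(b[140:310,260:420],(560,595),interpolation=cv2.INTER_CUBIC)
cv2.imwrite("pics/c2.png",B)
E
```

```text
(no output)
```

View pics/c1.png

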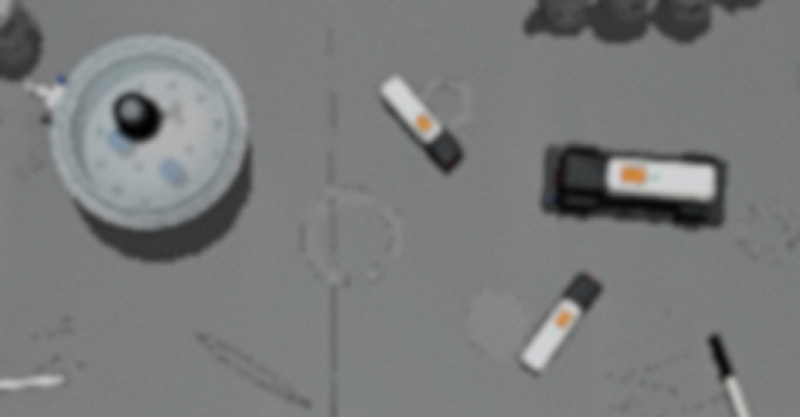

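View pics/c2.png

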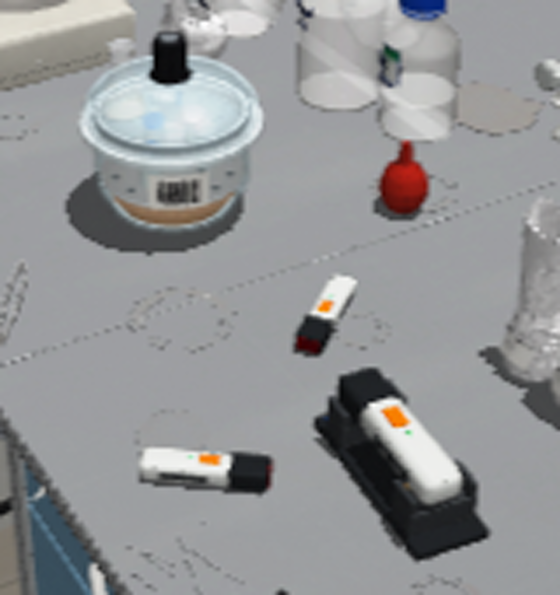

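Crop c1/c2 shows A is clearly the biggest and lies in the cradle, with its dark head toward +y (image left, towards the desiccator). B and C are smaller and loose. The desiccator's cock points at image upper-left in the top view, and the label at scene (311,194) faces the other way. Next I'll measure.

```bash
cat > h.py <<'E'
import numpy as np,cv2
def ld(n): return dict(np.load(n))
def world(c):
    K,R,t,d=c["intrinsics"],c["R"],c["t"],c["depth"]
    v,u=np.mgrid[0:d.shape[0],0:d.shape[1]]
    P=np.stack([(u-K[0,2])/K[0,0]*d,(v-K[1,2])/K[1,1]*d,d],-1)
    W=(P-t)@R; W[d<=0]=np.nan
    return W
def ray(c,u,v):
    K,R,t=c["intrinsics"],c["R"],c["t"]
    d=R.T@np.array([(u-K[0,2])/K[0,0],(v-K[1,2])/K[1,1],1.]);o=-R.T@t
    return o,d
def plane(c,u,v,z):
    o,d=ray(c,u,v);return o+d*(z-o[2])/d[2]
def proj(c,X):
    p=c["R"]@np.asarray(X,float)+c["t"];p=c["intrinsics"]@p;return p[:2]/p[2]
E
python3 - <<'E'
from h import *
for n in("top0.npz","scene0.npz"):
    c=ld(n);W=world(c);f=c["frame"].astype(int)
    m0=(abs(W[...,0]-.42)<.12)&(abs(W[...,1]+.16)<.15)
    print(n,"bench z",np.nanmedian(W[...,2][(abs(W[...,0]-.42)<.12)&(abs(W[...,1]-.0)<.05)]))
    for lo,hi in((.05,.066),(.002,.02),(.035,.048)):
        m=m0&(W[...,2]>lo)&(W[...,2]<hi); p=W[m]
        if len(p)<5: print(lo,len(p));continue
        print(lo,hi,len(p),cv2.minAreaRect((p[:,:2]*1000).astype(np.float32)),np.median(p[:,2]))
    # white & orange
    g=f.min(-1)>150
    m=m0&g&(W[...,2]>.03); p=W[m]
    print("white",len(p),cv2.minAreaRect((p[:,:2]*1000).astype(np.float32)), np.median(p[:,2]))
    # desicc: flange
    m0=(abs(W[...,0]-.42)<.14)&(abs(W[...,1]-.16)<.14)
    m=m0&(W[...,2]>.09)&(W[...,2]<.115);p=W[m];
    if len(p)>20: print("fl",len(p),cv2.minEnclosingCircle((p[:,:2]*1000).astype(np.float32)),np.median(p[:,2]))
    m=m0&(W[...,2]>.18)&(W[...,2]<.2);p=W[m]
    if len(p)>3: print("knob",len(p),np.median(p,0),cv2.minEnclosingCircle((p[:,:2]*1000).astype(np.float32)))
    dk=(f.max(-1)<60)&m0&(W[...,2]>.13); v,u=np.nonzero(dk);print("dark knob px",len(u),u.min(),u.max(),v.min(),v.max(),np.median(W[dk],0))
E
```

```text
top0.npz bench z -0.001264124742114099
0.05 0.066 116 ((536.3429565429688, -246.9476318359375), (126.03089904785156, 13.455421447753906), 85.51515197753906) 0.055327026246343565
0.002 0.02 1242 ((420.57122802734375, -160.0220184326172), (299.90643310546875, 238.43902587890625), 89.97412109375) 0.003948836944554645
0.035 0.048 54 ((525.97705078125, -246.6492156982422), (123.91814422607422, 13.501479148864746), 84.77001190185547) 0.04360311642223723
white 56 ((537.1917724609375, -270.1252136230469), (80.00502014160156, 9.454456329345703), 84.36072540283203) 0.05617166060650862
fl 147 ((554.50146484375, 204.30862426757812), 84.05831146240234) 0.09947468560567549Traceback (most recent call last):
  File "<stdin>", line 20, in <module>
    return umr_minimum(a, axis, None, out, keepdims, initial, where)
ValueError: zero-size array to reduction operation minimum which has no identity
```

```bash
python3 - <<'E'
import cv2
a=cv2.imread("pics/top0.png");b=cv2.imread("pics/scene0.png")
cv2.imwrite("pics/c3.png",cv2.resize(a[140:225,210:295],(595,595),interpolation=cv2.INTER_NEAREST))
cv2.imwrite("pics/c4.png",cv2.resize(a[170:215,355:430],(750,450),interpolation=cv2.INTER_NEAREST))
cv2.imwrite("pics/c5.png",cv2.resize(b[140:215,270:350],(640,600),interpolation=cv2.INTER_NEAREST))
E
```

```text
(no output)
```

View pics/c3.png

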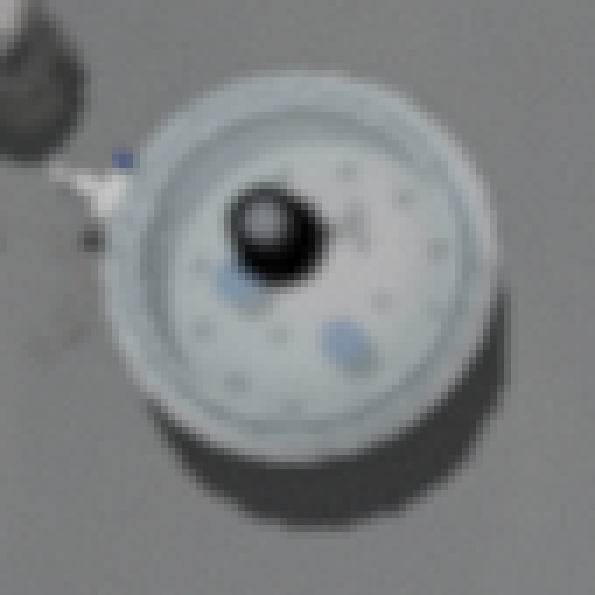

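View pics/c4.png

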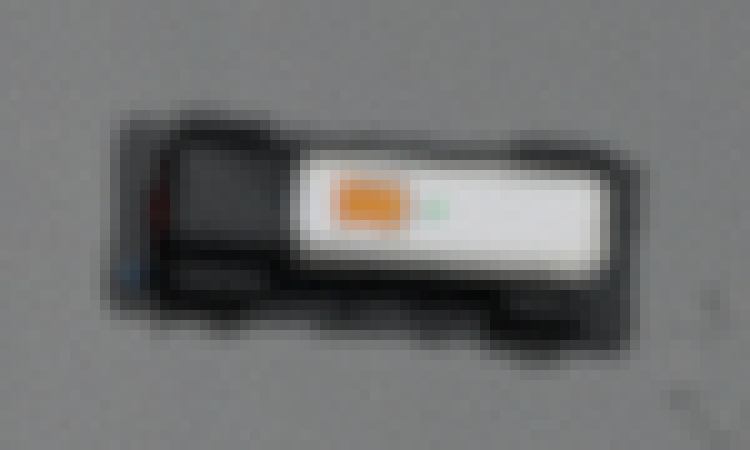

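View pics/c5.png

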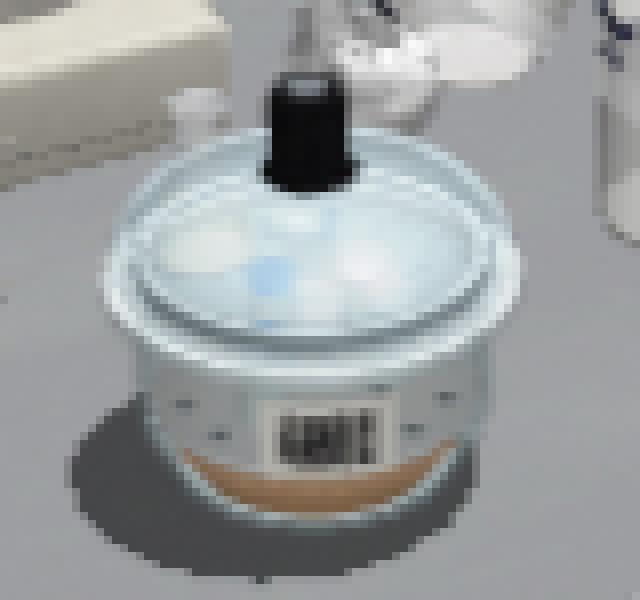

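c3–c5: flange circle centred near top (252.5,178), knob top at (248,172), cock root at (225,168). In c4, the scanner's white top spans about (385–416, 186–197) with its head end near (371,191). In c5, the label is centred near scene (311,194). I'll rerun the measurements with the window centred properly.

```bash
python3 - <<'E'
from h import *
r=lambda p:cv2.minAreaRect((p[:,:2]*1000).astype(np.float32))
for n in("top0.npz","scene0.npz"):
    c=ld(n);W=world(c);f=c["frame"].astype(int)
    m0=(abs(W[...,0]-.53)<.07)&(abs(W[...,1]+.245)<.12)
    print(n,"bench z",np.nanmedian(W[...,2][(abs(W[...,0]-.45)<.03)&(abs(W[...,1]-.08)<.04)]))
    for lo,hi in((.051,.066),(.004,.066)):
        p=W[m0&(W[...,2]>lo)&(W[...,2]<hi)]
        print(lo,len(p),r(p),np.median(p,0))
    p=W[m0&(f.min(-1)>150)&(W[...,2]>.03)];print("white",len(p),r(p),np.median(p,0))
    m0=(abs(W[...,0]-.57)<.17)&(abs(W[...,1]-.205)<.16)
    p=W[m0&(W[...,2]>.09)&(W[...,2]<.108)];print("fl",len(p),cv2.minEnclosingCircle((p[:,:2]*1000).astype(np.float32)),np.median(p,0))
    p=W[m0&(W[...,2]>.182)&(W[...,2]<.2)];print("knobtop",len(p),np.median(p,0))
c=ld("top0.npz")
f=c["frame"].astype(int)
# plane rays
m=(f.min(-1)>130); m[:,:380]=0;m[:,420:]=0;m[:183]=0;m[200:]=0
v,u=np.nonzero(m);q=np.array([plane(c,a,b,.058)[:2]*1000 for a,b in zip(u,v)],np.float32);print("white ray",cv2.minAreaRect(q))
print("head end",plane(c,371,191,.045))
print("knob top",plane(c,248.2,172,.189),"flange",plane(c,252.5,178,.1))
print("cock",plane(c,222.5,167,.075),plane(c,217,164.5,.075))
s=ld("scene0.npz")
o,d=ray(s,311,194)
D=plane(c,252.5,178,.1)[:2]
for D in(D,plane(c,248.2,172,.189)[:2]):
    A=d[:2]@d[:2];B=2*(o[:2]-D)@d[:2];C=(o[:2]-D)@(o[:2]-D)-.0064
    t=(-B-np.sqrt(B*B-4*A*C))/2/A;L=o+t*d;print("label",L,"dir",np.degrees(np.arctan2(*(L[:2]-D)[::-1])))
E
```

```text
top0.npz bench z -0.0010739929774925105
0.051 451 ((547.7171020507812, -254.93502807617188), (145.64759826660156, 37.72589874267578), 84.31078338623047) [ 0.54646956 -0.25389127  0.05629545]
0.004 1057 ((530.5253295898438, -245.93572998046875), (137.90264892578125, 237.7103729248047), 0.5131801962852478) [ 0.53931466 -0.25374634  0.04377623]
white 231 ((547.1206665039062, -279.3525390625), (98.16414642333984, 31.029359817504883), 84.36072540283203) [ 0.54551445 -0.28444531  0.05614726]
fl 219 ((625.6246948242188, 251.58656311035156), 150.17898559570312) [0.55093257 0.17523271 0.0983144 ]
knobtop 90 [0.58917225 0.20379715 0.18693037]
scene0.npz bench z -0.0005167192628494883
0.051 456 ((547.0446166992188, -257.5320129394531), (148.10731506347656, 38.89412307739258), 84.72850799560547) [ 0.54366743 -0.26294339  0.05666578]
0.004 1364 ((541.5578002929688, -251.3594970703125), (98.32482147216797, 206.5313720703125), 8.66309642791748) [ 0.53505525 -0.28236938  0.0370857 ]
white 321 ((544.6055908203125, -278.72601318359375), (105.11112213134766, 36.81803894042969), 83.4456558227539) [ 0.54013786 -0.29050709  0.0559433 ]
fl 318 ((616.5252075195312, 239.62831115722656), 140.71047973632812) [0.56332331 0.14101266 0.09923234]
knobtop 42 [0.58920775 0.20116382 0.1865896 ]
white ray ((545.869384765625, -278.2630615234375), (102.12336730957031, 32.32390213012695), 84.55362701416016)
head end [ 0.54948288 -0.18572272  0.045     ]
knob top [0.58751994 0.19992966 0.189     ] flange [0.588427   0.20253872 0.1       ]
cock [0.63303896 0.30752323 0.075     ] [0.64190534 0.32612143 0.075     ]
label [0.55719866 0.12888554 0.06390445] dir -112.97654215402397
label [0.55591375 0.12643783 0.06560721] dir -113.27080119457997
```

```bash
python3 - <<'E'
from h import *
from scipy.spatial.transform import Rotation as R
s=dict(q=[0.70101351,-0.09622029,0.09608523,-0.70006381])
M=R.from_quat(s['q']).as_matrix();print(M.round(3)); print("jaw yaw",np.degrees(np.arctan2(M[1,2],M[0,2])))
c=ld("top0.npz")
print("B",plane(c,331,175,.02),"C",plane(c,371,233,.02))
W=world(c)
for n,a,b in(("B",(165,190),(320,345)),("C",(218,250),(358,385))):
    w=W[a[0]:a[1],b[0]:b[1]].reshape(-1,3);w=w[w[:,2]>.008];print(n,w.min(0),w.max(0))
E
```

```text
[[ 0.963 -0.     0.269]
 [-0.269 -0.001  0.963]
 [-0.    -1.    -0.001]]
jaw yaw 74.36934976065459
B [ 0.61216014 -0.05334827  0.02      ] C [ 0.41106593 -0.18374811  0.02      ]
B [ 0.56666671 -0.09048716  0.00947175] [ 0.64988761 -0.0158584   0.02917154]
C [ 0.3648724  -0.22229499  0.00852061] [ 0.45890968 -0.14289782  0.0256542 ]
```

```bash
python3 -m crank '8 -15 0 0 0 -0.05;15 -29 0 0 0 -0.1;15 -29 0 0 0 -0.1;15 -29 0 0 0 -0.1;15 -29 0 0 0 -0.1;15 -29 0 0 0 -0.1;15 -29 0 0 0 -0.1;15 -29 0 0 0 -0.1;15 -29 0 0 0 -0.1;15 -29 0 0 0 -0.1;15 -29 0 0 0 -0.1;15 -29 0 0 0 -0.1;15 -29 0 0 0 -0.1;15 -29 0 0 0 -0.1;15 -29 0 0 0 -0.04;15 -29 0 0 0 0;15 -29 0 0 0 0;15 -29 0 0 0 0;15 -29 0 0 0 0;15 -29 0 0 0 0' 0 40
```

```text
time_s: 1.82
tool_pos: [0.4416, -0.0381, 0.2312]
tool_rot: [0.476, -0.523, 0.523, -0.476]
force: [0.5, -0.1, -1.4]
gripper_width: 0.0855
```

```bash
python3 -m crank '13 -27 0 0 0 0;13 -27 0 0 0 0;13 -27 0 0 0 0;13 -27 0 0 0 0;13 -27 0 0 0 0;13 -27 0 0 0 0;13 -27 0 0 0 0;7 -15 0 0 0 0;0 0 0 0 0 0;0 0 0 0 0 0'
python3 - <<'E'
from plant import robot
import cv2,numpy as np
from scipy.spatial.transform import Rotation as R
s=robot.state();print(s['tool_pos']);M=R.from_quat(s['tool_rot']).as_matrix();print(M.round(3),np.degrees(np.arctan2(M[1,2],M[0,2])))
for n in("wrist","top"):
    c=robot.capture(n);cv2.imwrite(f"pics/{n}1.png",c["frame"]);np.savez(f"{n}1.npz",**c)
E
```

```text
time_s: 2.65
tool_pos: [0.5391, -0.2409, 0.2304]
tool_rot: [-0.476, 0.523, -0.522, 0.476]
force: [0.2, 0.1, -0.4]
gripper_width: 0.085
[ 0.53907285 -0.24085435  0.23035124]
[[-0.093 -0.002  0.996]
 [-0.996  0.001 -0.093]
 [-0.001 -1.    -0.002]] -5.344057752719633
```

View pics/wrist1.png

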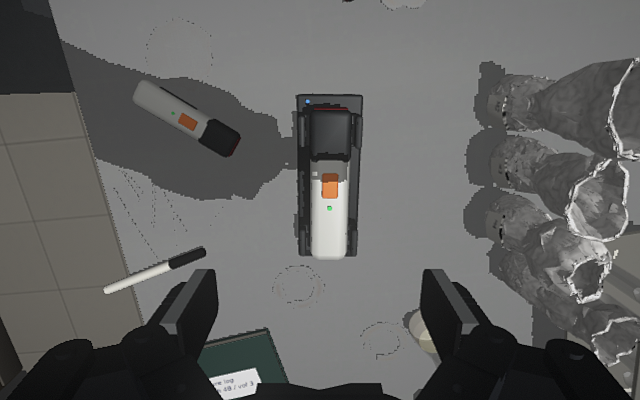

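Wrist view: the scanner lies square in the cradle, with its head's front end at (331,107), its rear end at (329,258) and the orange key at (330,186). The wrinkled foil items to the right (x>480) need clearance.

```bash
python3 - <<'E'
from h import *
c=ld("wrist1.npz");W=world(c);f=c["frame"].astype(int)
m=(abs(W[...,0]-.545)<.05)&(abs(W[...,1]+.25)<.1)&(W[...,2]>.05)&(W[...,2]<.07)
p=W[m];print(len(p),cv2.minAreaRect((p[:,:2]*1000).astype(np.float32)),np.median(p[:,2]))
wm=m&(f.min(-1)>140);p=W[wm];print("white",cv2.minAreaRect((p[:,:2]*1000).astype(np.float32)))
v,u=np.nonzero(m);q=np.array([plane(c,a,b,.058)[:2]*1000 for a,b in zip(u,v)],np.float32);print("ray",cv2.minAreaRect(q))
for y in np.arange(-.32,-.18,.02):
    k=m&(abs(W[...,1]-y)<.004);print(y.round(2),W[k][:,0].min().round(4),W[k][:,0].max().round(4))
# cradle
k=(abs(W[...,0]-.545)<.06)&(abs(W[...,1]+.25)<.12)&(W[...,2]>.005)
p=W[k];print("all",cv2.minAreaRect((p[:,:2]*1000).astype(np.float32)))
t=(W[...,0]>.59)&(W[...,1]<-.1)&(W[...,1]>-.4)&(W[...,2]>.02);print("foil min x",np.percentile(W[t],[0,1,5],axis=0))
print("bench",np.nanmedian(W[100:140,390:450,2]))
E
```

```text
5835 ((547.44921875, -254.57809448242188), (146.69708251953125, 37.87397766113281), 84.07303619384766) 0.057526729813330055
white ((545.8013916015625, -278.5872802734375), (98.52558898925781, 33.64684295654297), 84.2780532836914)
ray ((547.4083862304688, -253.51031494140625), (145.14662170410156, 37.161651611328125), 84.10045623779297)
-0.32 0.523 0.5592
-0.3 0.5243 0.5616
-0.28 0.5264 0.5629
-0.26 0.5284 0.5652
-0.24 0.5305 0.5666
-0.22 0.5318 0.5696
-0.2 0.5338 0.5718
-0.18 0.5376 0.5685
all ((541.955078125, -258.62579345703125), (176.92929077148438, 121.54914093017578), 82.93382263183594)
foil min x [[ 0.59000859 -0.39993939  0.02001073]
 [ 0.59177156 -0.39422519  0.02302389]
 [ 0.59662345 -0.38451246  0.03315319]]
bench 0.00010581319366657798
```

```bash
python3 -m crank '2 -4 -20 0 0 -0.008;3 -5 -30 0 0 0;3 -5 -35 0 0 0;0 0 -35 0 0 0;0 0 -25 0 0 0;0 0 -20 0 0 0;0 0 -15 0 0 0;0 0 -15 0 0 0;0 0 -11 0 0 0;0 0 0 0 0 0;0 0 0 0 0 0' 0 40
python3 - <<'E'
from plant import robot
import cv2,numpy as np
print(robot.state()['tool_pos'])
c=robot.capture("wrist");cv2.imwrite("pics/wrist2.png",c["frame"])
E
```

```text
time_s: 3.67
tool_pos: [0.547, -0.2537, 0.0255]
tool_rot: [-0.475, 0.524, -0.524, 0.475]
force: [0.8, 0.5, 0.5]
gripper_width: 0.0855
[ 0.54698234 -0.25371411  0.02553702]
```

View pics/wrist2.png

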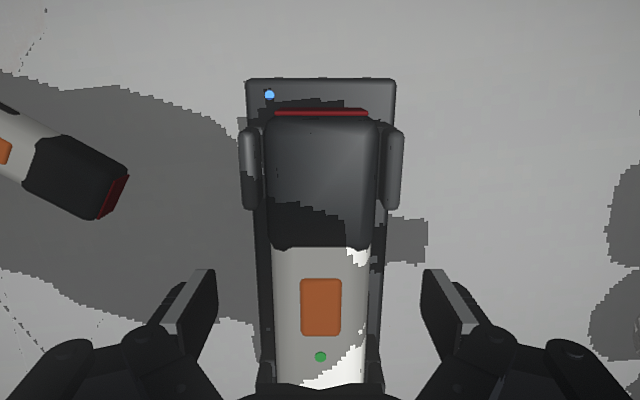

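The scanner is centred between the open fingers (its axis is near col 320) and the fingers are clear of the saddles. Close.

```bash
python3 -m crank '0 0 0 0 0 0;0 0 0 0 0 0;0 0 0 0 0 0;0 0 0 0 0 0;0 0 0 0 0 0;0 0 0 0 0 0;0 0 0 0 0 0;0 0 0 0 0 0;0 0 0 0 0 0;0 0 0 0 0 0' 1 40; python3 -m crank '0 0 3 0 0 0;0 0 7 0 0 0;0 0 15 0 0 0;0 0 15 0 0 0;0 0 15 0 0 0;0 0 5 0 0 0;0 0 0 0 0 0;0 0 0 0 0 0' 
python3 - <<'E'
from plant import robot
import cv2,numpy as np
print(robot.state()['tool_pos'])
c=robot.capture("wrist");cv2.imwrite("pics/wrist3.png",c["frame"])
c=robot.capture("scene");cv2.imwrite("pics/scene3.png",cv2.resize(c["frame"][170:330,280:500],(800,582)))
E
```

```text
time_s: 4.55
tool_pos: [0.5475, -0.2545, 0.0259]
tool_rot: [0.474, -0.524, 0.525, -0.475]
force: [0.5, -0.1, 5.6]
gripper_width: 0.0378
time_s: 5.22
tool_pos: [0.5471, -0.2543, 0.0849]
tool_rot: [-0.474, 0.524, -0.524, 0.474]
force: [-0.1, -0.0, -2.0]
gripper_width: 0.0375
[ 0.54708704 -0.25432868  0.0848754 ]
```

View pics/wrist3.png

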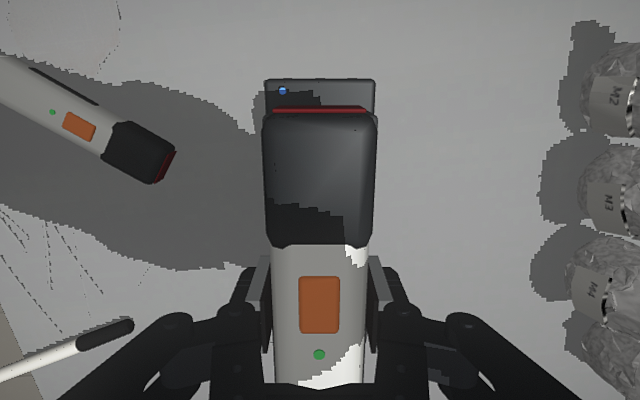

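View pics/scene3.png

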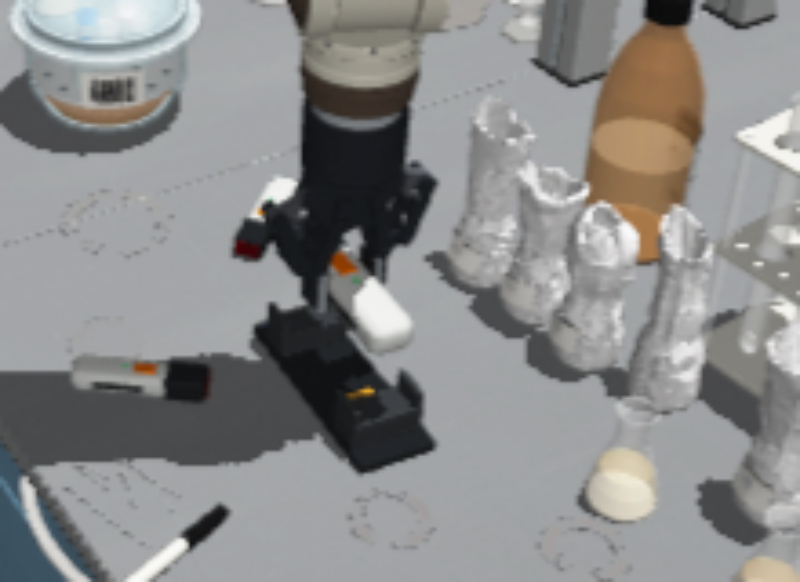

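The scanner is held level (wrist: orange key at (319,305), head up at (320,180)) and the cradle is empty. Next I move it in front of the label.

```bash
python3 -m crank '-2 10 0 0 0 -0.012;-4 20 0 0 0 -0.026;-5 25 0 0 0 -0.03;-5 25 0 0 0 -0.03;-5 25 0 0 0 -0.03;-5 25 0 0 0 -0.03;-5 25 0 0 0 -0.03;-5 25 -5 0 0 -0.03;-5 25 -10 0 0 -0.03;-4 20 -10 0 0 -0.03;-2 13 -10 0 0 -0.022;-1 7 -8 0 0 0;0 0 0 0 0 0;0 0 0 0 0 0'
python3 - <<'E'
from plant import robot
import cv2,numpy as np
from scipy.spatial.transform import Rotation as R
s=robot.state();M=R.from_quat(s['tool_rot']).as_matrix();print(s['tool_pos'],M[:,1].round(4),np.degrees(np.arctan2(M[1,2],M[0,2])))
for n in("wrist","scene","top"):
    c=robot.capture(n);np.savez(n+"4.npz",**c);cv2.imwrite(f"pics/{n}4.png",c["frame"])
c=np.load("scene4.npz");cv2.imwrite("pics/scene4c.png",cv2.resize(c["frame"][130:260,270:430],(720,585)))
c=np.load("top4.npz");cv2.imwrite("pics/top4c.png",cv2.resize(c["frame"][130:260,200:360],(720,585)))
E
```

```text
time_s: 6.48
tool_pos: [0.4988, -0.0095, 0.0417]
tool_rot: [-0.392, 0.589, -0.589, 0.391]
force: [-0.3, -0.9, -1.3]
gripper_width: 0.0372
[ 0.49878528 -0.00948663  0.04167649] [-1.3e-03 -2.0e-04 -1.0e+00] -22.843796801046803
```

View pics/wrist4.png

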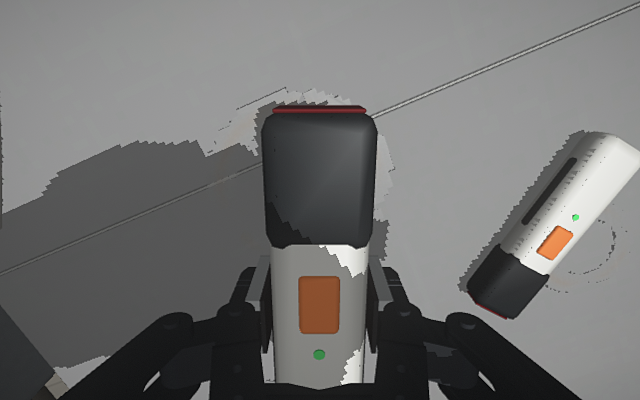

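View pics/scene4c.png

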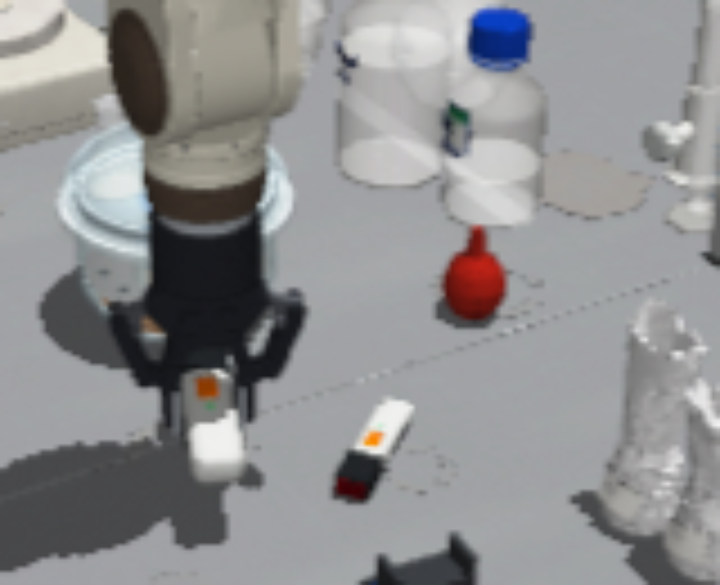

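View pics/top4c.png

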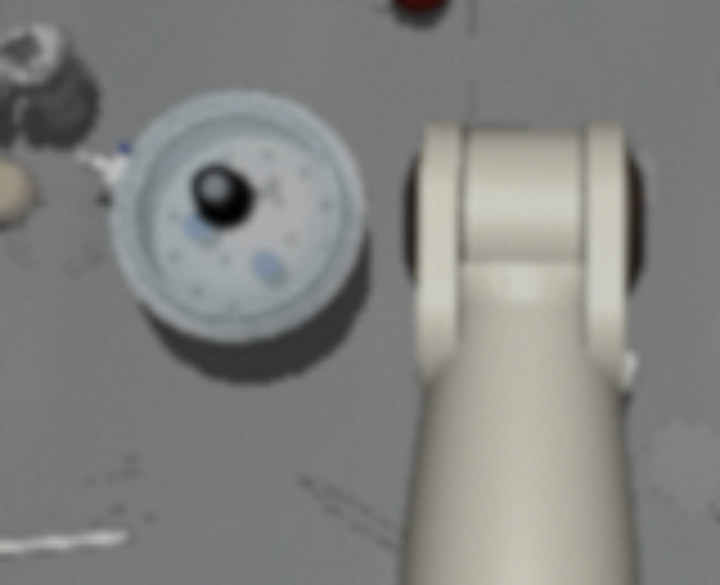

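The scanner is unslipped in the jaws (key still at (319,305)), about 75 mm from the label and 1 mm off its middle by calculation. I hold it still for over 2 s.

```bash
Z='0 0 0 0 0 0'; python3 -m crank '0 0 0 0 0 0;0 0 0 0 0 0;0 0 0 0 0 0;0 0 0 0 0 0;0 0 0 0 0 0;0 0 0 0 0 0;0 0 0 0 0 0;0 0 0 0 0 0;0 0 0 0 0 0;0 0 0 0 0 0;0 0 0 0 0 0;0 0 0 0 0 0;0 0 0 0 0 0;0 0 0 0 0 0'; python3 -m crank '0 0 0 0 0 0;0 0 0 0 0 0;0 0 0 0 0 0;0 0 0 0 0 0;0 0 0 0 0 0;0 0 0 0 0 0;0 0 0 0 0 0;0 0 0 0 0 0;0 0 0 0 0 0;0 0 0 0 0 0;0 0 0 0 0 0;0 0 0 0 0 0;0 0 0 0 0 0;0 0 0 0 0 0'
python3 -m crank '1 -7 8 0 0 0;2 -13 10 0 0 0.022;4 -20 10 0 0 0.03;5 -25 10 0 0 0.03;5 -25 5 0 0 0.03;5 -25 0 0 0 0.03;5 -25 0 0 0 0.03;5 -25 0 0 0 0.03;5 -25 0 0 0 0.03;5 -25 0 0 0 0.03;4 -20 0 0 0 0.026;2 -10 0 0 0 0.012;0 0 0 0 0 0;0 0 0 0 0 0;0 0 0 0 0 0'
python3 - <<'E'
from plant import robot
import cv2,numpy as np
from scipy.spatial.transform import Rotation as R
s=robot.state();M=R.from_quat(s['tool_rot']).as_matrix();print(s['tool_pos'],M[:,1].round(4),np.degrees(np.arctan2(M[1,2],M[0,2])))
c=robot.capture("wrist");cv2.imwrite("pics/wrist5.png",c["frame"])
E
```

```text
time_s: 7.8
tool_pos: [0.4992, -0.0093, 0.0423]
tool_rot: [0.391, -0.589, 0.589, -0.391]
force: [0.1, 0.4, -1.5]
gripper_width: 0.0375
time_s: 8.97
tool_pos: [0.4992, -0.0094, 0.0423]
tool_rot: [-0.391, 0.589, -0.589, 0.391]
force: [-0.1, 0.6, -2.1]
gripper_width: 0.0373
time_s: 10.22
tool_pos: [0.547, -0.2541, 0.0855]
tool_rot: [-0.474, 0.525, -0.524, 0.474]
force: [0.1, 0.2, -0.8]
gripper_width: 0.0378
[ 0.54697525 -0.25405299  0.08548879] [-2.e-04  2.e-04 -1.e+00] -5.752310642723123
```

View pics/wrist5.png

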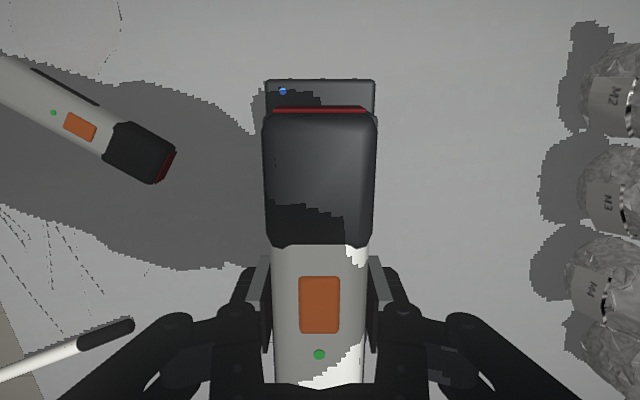

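This view matches the lift-off picture, so the scanner sits right above the cradle again. Lower, let go, and retreat upward.

```bash
python3 -m crank '0 0 -8 0 0 0;0 0 -15 0 0 0;0 0 -12 0 0 0;0 0 -8 0 0 0;0 0 -6 0 0 0;0 0 -5 0 0 0;0 0 -3 0 0 0;0 0 -2 0 0 0;0 0 0 0 0 0;0 0 0 0 0 0;0 0 0 0 0 0'; python3 -m crank '0 0 0 0 0 0;0 0 0 0 0 0;0 0 0 0 0 0;0 0 0 0 0 0;0 0 0 0 0 0;0 0 0 0 0 0;0 0 0 0 0 0;0 0 0 0 0 0' 0
python3 -m crank '0 0 10 0 0 0;0 0 20 0 0 0;0 0 30 0 0 0;0 0 35 0 0 0;0 0 35 0 0 0;0 0 35 0 0 0;0 0 30 0 0 0;0 0 10 0 0 0;0 0 0 0 0 0'
python3 - <<'E'
from plant import robot
import cv2,numpy as np
from h import *
s=robot.state();print(s['tool_pos'])
c=robot.capture("wrist");cv2.imwrite("pics/wrist6.png",c["frame"])
W=world(c)
m=(abs(W[...,0]-.545)<.05)&(abs(W[...,1]+.25)<.1)&(W[...,2]>.05)&(W[...,2]<.07)
p=W[m];print(len(p),cv2.minAreaRect((p[:,:2]*1000).astype(np.float32)),np.median(p[:,2]))
E
```

```text
time_s: 11.18
tool_pos: [0.5474, -0.2545, 0.0267]
tool_rot: [0.474, -0.524, 0.525, -0.474]
force: [0.4, 0.9, -1.5]
gripper_width: 0.0379
time_s: 11.85
tool_pos: [0.5472, -0.2543, 0.0263]
tool_rot: [-0.474, 0.524, -0.524, 0.474]
force: [0.1, -0.4, -0.8]
gripper_width: 0.0856
time_s: 12.6
tool_pos: [0.5481, -0.2547, 0.2352]
tool_rot: [0.474, -0.523, 0.526, -0.475]
force: [0.4, -0.1, 0.6]
gripper_width: 0.0851
[ 0.54807197 -0.25474065  0.23521372]
5880 ((547.1329956054688, -254.86618041992188), (146.94918823242188, 37.79082107543945), 83.82002258300781) 0.05754998867651217
```

View pics/wrist6.png

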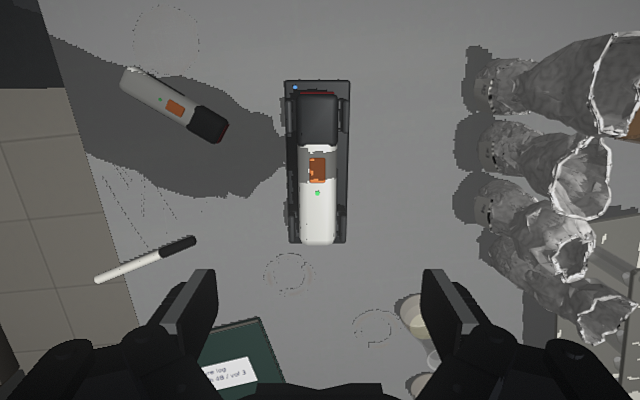

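The scanner is back in the cradle within 0.5 mm, at yaw 83.8° against 84.1° before. Now to the lid, with a look on the way.

```bash
python3 -m crank '0 15 2 0 0 0.02;0 29 2 0 0 0.04;0 29 2 0 0 0.04;0 29 2 0 0 0.04;0 29 2 0 0 0.04;0 29 2 0 0 0.04;1 29 2 0 0 0.04;1 29 2 0 0 0.04;1 29 0 0 0 0.04;1 29 0 0 0 0.04;1 29 0 0 0 0.04;0 29 0 0 0 0.04;0 29 0 0 0 0.04;0 15 0 0 0 0;0 0 0 0 0 0;0 0 0 0 0 0'
python3 - <<'E'
from plant import robot
import cv2,numpy as np
from h import *
s=robot.state();print(s['tool_pos'],s['q'])
c=robot.capture("wrist");np.savez("wrist7.npz",**c);cv2.imwrite("pics/wrist7.png",c["frame"])
W=world(c);m=(abs(W[...,0]-.588)<.05)&(abs(W[...,1]-.2)<.05)&(W[...,2]>.184)&(W[...,2]<.195)
p=W[m];print(len(p),p.min(0),p.max(0),cv2.minEnclosingCircle((p[:,:2]*1000).astype(np.float32)) if len(p) else 0)
E
```

```text
time_s: 13.98
tool_pos: [0.5513, 0.1246, 0.2455]
tool_rot: [0.591, -0.391, 0.389, -0.589]
force: [-0.3, 0.3, -0.4]
gripper_width: 0.0856
[0.55126651 0.12455805 0.24546837] [ 2.22270040e-01  1.33153213e-01  2.54010919e-01  1.69461841e+00
 -1.04371712e-04  1.39080890e+00]
2766 [0.57191746 0.18815759 0.18400184] [0.60638907 0.22255413 0.19144803] ((589.23291015625, 205.54684448242188), 17.45490074157715)
```

View pics/wrist7.png

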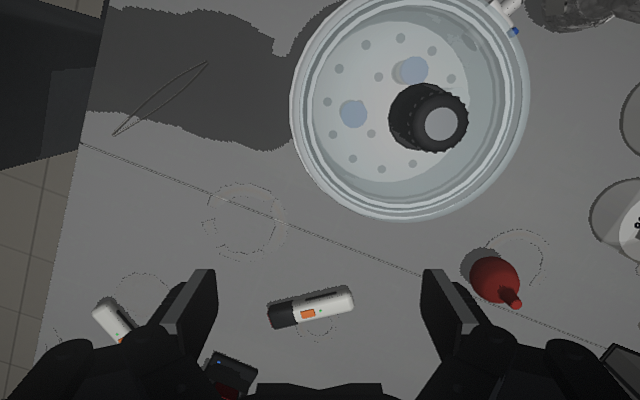

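Wrist view: the knob top is at about (440,124), the lid is well centred, and the red bulb at (495,280) is clear of the route. The wrist depth puts the knob centre at (0.589, 0.2055).

```bash
python3 -m crank '6 13 0 0 0 0;10 22 0 0 0 0;10 22 0 0 0 0;8 16 0 0 0 0;4 7 -5 0 0 0;0 0 -15 0 0 0;0 0 -15 0 0 0;0 0 0 0 0 0;0 0 0 0 0 0'
python3 - <<'E'
from plant import robot
import cv2,numpy as np
from h import *
s=robot.state();print(s['tool_pos'],s['force'])
for n in("wrist","scene","top"):
    c=robot.capture(n);np.savez(n+"8.npz",**c);cv2.imwrite(f"pics/{n}8.png",c["frame"])
c=np.load("scene8.npz");cv2.imwrite("pics/scene8c.png",cv2.resize(c["frame"][90:220,250:390],(640,594)))
E
```

```text
time_s: 14.78
tool_pos: [0.5897, 0.2028, 0.2114]
tool_rot: [0.59, -0.391, 0.391, -0.589]
force: [-0.4, -0.1, 0.1]
gripper_width: 0.0854
[0.5897494  0.20279453 0.2113793 ] [-0.36871549 -0.05528127  0.06048059]
```

View pics/wrist8.png

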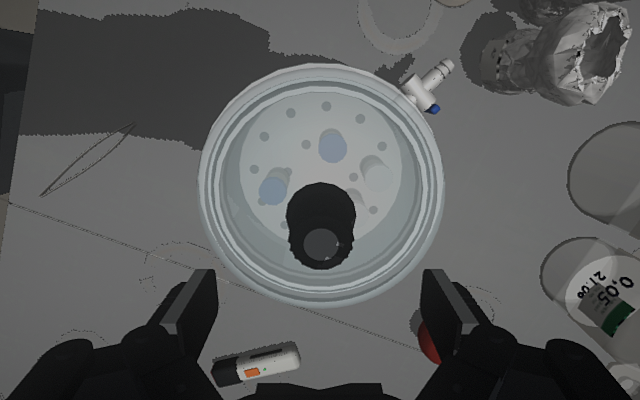

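View pics/scene8c.png

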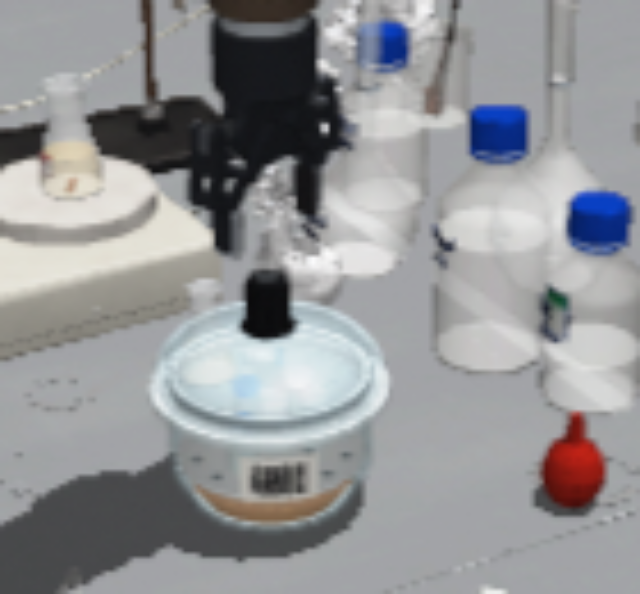

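Wrist view: the knob top at (321,244) is centred between the fingers (cols 217–422). I'll check the along-camera offset numerically.

```bash
python3 - <<'E'
from h import *
c=ld("wrist8.npz");W=world(c)
print(proj(c,[.5897,.2028,.189]), plane(c,321,244,.189))
m=(abs(W[...,0]-.588)<.05)&(abs(W[...,1]-.2)<.05)&(W[...,2]>.1865)&(W[...,2]<.195)
p=W[m];print(len(p),p.min(0),p.max(0),cv2.minEnclosingCircle((p[:,:2]*1000).astype(np.float32)))
# rim of lid/flange circle from wrist depth
k=(abs(W[...,0]-.588)<.12)&(abs(W[...,1]-.2)<.12)&(W[...,2]>.09)&(W[...,2]<.104)
p=W[k];print(len(p),cv2.minEnclosingCircle((p[:,:2]*1000).astype(np.float32)))
# knob height
k=(abs(W[...,0]-.588)<.014)&(abs(W[...,1]-.204)<.014)&(W[...,2]>.17);print(np.median(W[k][:,2]))
E
```

```text
[318.6908783  248.93259374] [0.58970868 0.20582586 0.189     ]
2642 [0.57341506 0.19038991 0.18650493] [0.60499446 0.22165955 0.19108283] ((589.3274536132812, 205.95423889160156), 15.989338874816895)
981 ((573.185302734375, 238.74868774414062), 83.56420135498047)
0.18965774602888058
```

```bash
python3 -m crank '0 3 -5 0 0 0;0 0 -12 0 0 0;0 0 -14 0 0 0;0 0 -12 0 0 0;0 0 -7 0 0 0;0 0 -4 0 0 0;0 0 0 0 0 0;0 0 0 0 0 0'; python3 -m crank '0 0 0 0 0 0;0 0 0 0 0 0;0 0 0 0 0 0;0 0 0 0 0 0;0 0 0 0 0 0;0 0 0 0 0 0;0 0 0 0 0 0;0 0 0 0 0 0;0 0 0 0 0 0;0 0 0 0 0 0;0 0 0 0 0 0;0 0 0 0 0 0' 1 80
python3 - <<'E'
from plant import robot
import cv2
s=robot.state();print(s['tool_pos'],s['force'],s['wrist_torque'],s['q'])
c=robot.capture("wrist");cv2.imwrite("pics/wrist9.png",c["frame"])
c=robot.capture("scene");cv2.imwrite("pics/scene9c.png",cv2.resize(c["frame"][90:220,250:390],(640,594)))
E
```

```text
time_s: 15.6
tool_pos: [0.5903, 0.2067, 0.1589]
tool_rot: [-0.589, 0.391, -0.391, 0.59]
force: [0.2, -0.3, -0.8]
gripper_width: 0.0856
time_s: 16.6
tool_pos: [0.5903, 0.2067, 0.1589]
tool_rot: [-0.589, 0.391, -0.391, 0.59]
force: [-0.4, -0.8, 5.6]
gripper_width: 0.0309
[0.5903489  0.20669342 0.15887393] [-0.35756085 -0.81668869  5.63375871] [-0.08030781  0.25894986  0.01525558] [ 3.36790669e-01  2.53827623e-01  2.25775857e-01  1.54184323e+00
 -1.81093120e-05  1.50765129e+00]
```

View pics/wrist9.png

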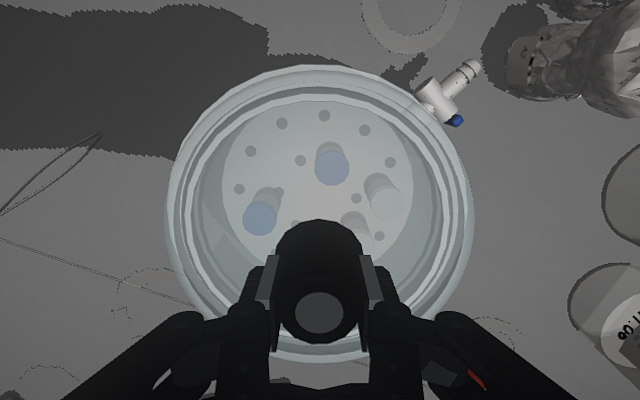

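View pics/scene9c.png

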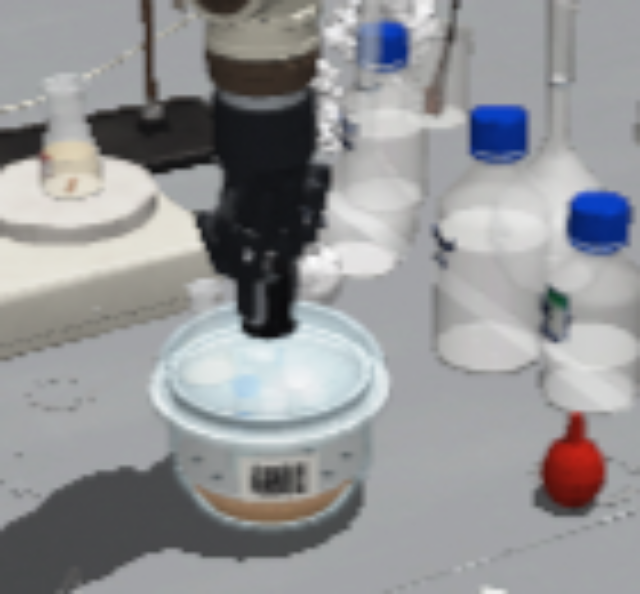

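The knob is gripped (wrist: knob at (320,312) between the pads, width about 31 mm). Now a slow pull, watching the force.

```bash
python3 -m crank '0 0 0.5 0 0 0;0 0 0.5 0 0 0;0 0 0.5 0 0 0;0 0 0.5 0 0 0'; python3 -m crank '0 0 0.5 0 0 0;0 0 0.5 0 0 0;0 0 0.5 0 0 0;0 0 0.5 0 0 0';python3 -m crank '0 0 0.5 0 0 0;0 0 0.5 0 0 0;0 0 0.5 0 0 0;0 0 0.5 0 0 0;0 0 0 0 0 0;0 0 0 0 0 0'
```

```text
time_s: 17.03
tool_pos: [0.5899, 0.2065, 0.1594]
tool_rot: [0.59, -0.391, 0.39, -0.589]
force: [-0.3, -0.8, -4.0]
gripper_width: 0.0309
time_s: 17.37
tool_pos: [0.5895, 0.2064, 0.1608]
tool_rot: [0.59, -0.391, 0.39, -0.589]
force: [-1.0, -0.8, -13.8]
gripper_width: 0.0308
time_s: 17.87
tool_pos: [0.5906, 0.2068, 0.1664]
tool_rot: [-0.589, 0.39, -0.391, 0.59]
force: [-3.6, -0.1, 5.2]
gripper_width: 0.031
```

```bash
python3 -m crank '0 0 0 0 0 0;0 0 0 0 0 0;0 0 0 0 0 0'; python3 -m crank '0 0 1 0 0 0;0 0 1 0 0 0;0 0 2 0 0 0;0 0 2 0 0 0;0 0 2 0 0 0;0 0 2 0 0 0;0 0 2 0 0 0;0 0 1 0 0 0;0 0 0 0 0 0;0 0 0 0 0 0;0 0 0 0 0 0;0 0 0 0 0 0'
python3 - <<'E'
from plant import robot
import cv2,numpy as np
s=robot.state();print(s['tool_pos'],s['force'],s['wrist_torque'])
for n in("wrist","scene","top"):
    c=robot.capture(n);np.savez(n+"10.npz",**c);cv2.imwrite(f"pics/{n}10.png",c["frame"])
c=np.load("scene10.npz");cv2.imwrite("pics/scene10c.png",cv2.resize(c["frame"][130:215,265:355],(635,600)))
E
```

```text
time_s: 18.12
tool_pos: [0.5906, 0.2069, 0.1663]
tool_rot: [-0.589, 0.39, -0.391, 0.59]
force: [-2.9, -0.6, 5.8]
gripper_width: 0.0313
time_s: 19.12
tool_pos: [0.5901, 0.2066, 0.1771]
tool_rot: [0.589, -0.391, 0.391, -0.589]
force: [-0.8, 0.5, -3.6]
gripper_width: 0.0308
[0.59013206 0.206631   0.17710641] [-0.76028363  0.48380426 -3.64570821] [-0.0110584   0.02179485  0.00476809]
```

View pics/wrist10.png

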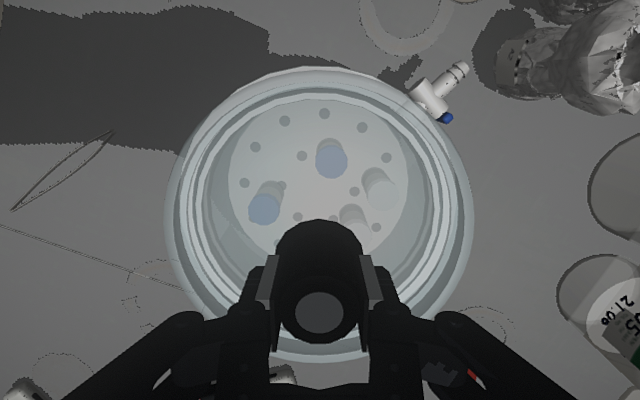

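View pics/scene10c.png

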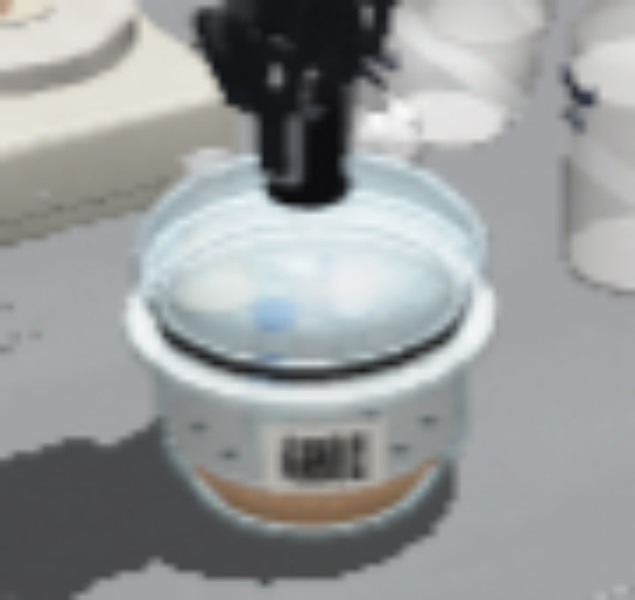

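The lid is free: a dark gap shows above the flange. The force of −3.6 N is its weight only, and the knob is unmoved in the jaws at (320,312). The TCP rose 18.2 mm, so I raise 2 mm more, settle and check everything.

```bash
python3 -m crank '0 0 1 0 0 0;0 0 1 0 0 0;0 0 0 0 0 0;0 0 0 0 0 0;0 0 0 0 0 0;0 0 0 0 0 0;0 0 0 0 0 0;0 0 0 0 0 0;0 0 0 0 0 0;0 0 0 0 0 0'
python3 - <<'E'
from plant import robot
from h import *
from scipy.spatial.transform import Rotation as R
s=robot.state();print(s['tool_pos'],s['force'],s['wrist_torque'],abs(s['joint_vel']).max(),R.from_quat(s['tool_rot']).as_matrix()[:,1])
for n in("scene","top"):
    c=robot.capture(n);cv2.imwrite(f"pics/{n}11.png",c["frame"])
    a=cv2.imread(f"pics/{n}0.png");d=cv2.absdiff(a,c["frame"]).max(-1)
    cv2.imwrite(f"pics/{n}11d.png",(d>40)*np.uint8(255))
    W=world(c)
    m=(abs(W[...,0]-.545)<.05)&(abs(W[...,1]+.25)<.1)&(W[...,2]>.051)&(W[...,2]<.066);p=W[m];print(n,cv2.minAreaRect((p[:,:2]*1000).astype(np.float32)),np.median(p[:,2]))
E
```

```text
time_s: 20.1
tool_pos: [0.5902, 0.2066, 0.1793]
tool_rot: [0.589, -0.391, 0.391, -0.589]
force: [-0.1, -0.6, -3.2]
gripper_width: 0.0311
[0.59017736 0.20664868 0.17927019] [-0.11976979 -0.60800141 -3.21747453] [-0.0079303  -0.03157262 -0.00599129] 0.002142098485041693 [-1.52910539e-05 -8.44415374e-06 -1.00000000e+00]
scene ((546.739990234375, -257.6073913574219), (151.06558227539062, 37.8944091796875), 84.36666107177734) 0.056722841654257145
top ((546.8724975585938, -254.30726623535156), (146.0260772705078, 47.64036178588867), 88.8527603149414) 0.0564459340265146
```

View pics/scene11.png

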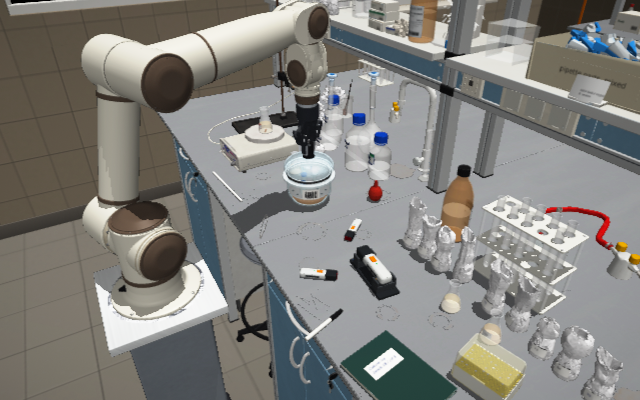

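View pics/top11.png

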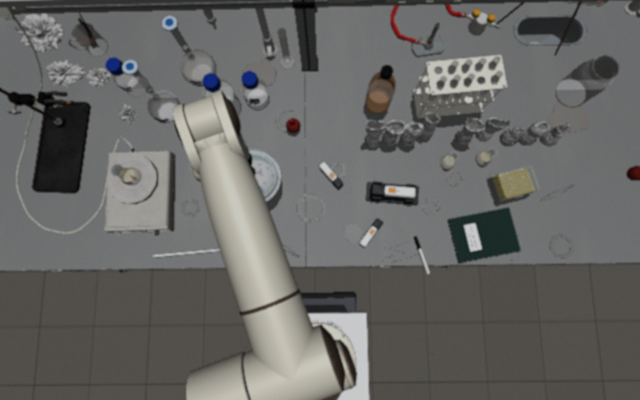

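View pics/top11d.png

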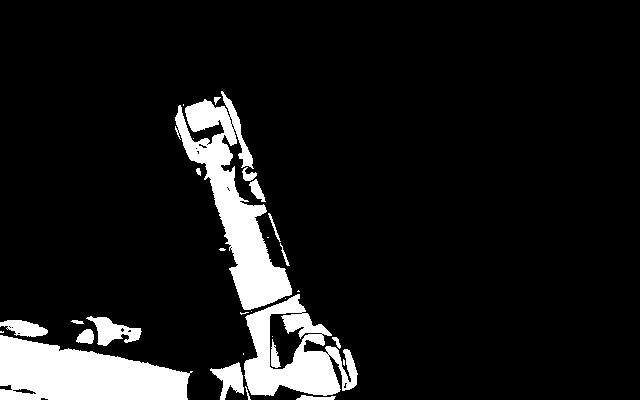

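The difference image changes only at the arm, so the bystanders and the scanner are where they were. The lid is still and level, held 20.4 mm up. Handing in.

```bash
python3 - <<'E'
from plant import robot
print(robot.hand_in()); print(robot.state()['tool_pos'])
E
```

```text
the job is handed in; nothing more can be done
None
the job is handed in; nothing more can be done
```

I carried out the whole job and handed it in at about 20 s; the hand-in gives no verdict. The last pose read-out after handing in was refused, so my final numbers are from just before it.

- **Scan:** I took the largest scanner from its cradle and held it still for about 2.4 s. By calculation it was about 75 mm from the label, within 1–2 mm of its middle. That rests on the measured poses; the camera could not see the beam side directly.
- **Scanner back in the cradle:** Wrist-camera measurements before and after agreed to 0.5 mm and 0.3°. In the final check one top-view rectangle fit gave 88.9° instead of about 84°, with a widened box, so I took it as stray depth pixels. The scene view still gave 84.4°, and the before/after difference picture showed no change at the cradle.
- **Lid:** I gripped it by the knob and pulled slowly. The force rose to about 14 N, then the ring let go. The jump on release was small, to about 7.5 mm. The lid is held about 20.4 mm above its seat, taken from the rise of the tool, and the wrist picture at 18 mm showed no slip. At the last check it was level and at rest. The force was 3.2 N, the lid's weight only, so it was not touching the base.
- **Centring:** The sideways drift since gripping was under 0.5 mm.
- **Bystanders:** The top-view difference picture changed only where the arm was. The parts hidden under the arm looked undisturbed in the scene view.

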